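Hook the stopper basket out of the soak tank

ROBOT

A 6-joint arm with a two-finger parallel gripper is mounted at the origin on the work surface. World frame = base frame: x ahead of the robot, y to its left, z up, the work surface at z = 0. Lengths are in m, angles in rad, forces in N, time in s.
With the tool pointing down it reaches from about 0.275 to 0.875 m from the base axis. Payload 12.5 kg.
Tool frame: the origin (TCP) lies on the centre line of the jaws, within the pads' length; the fingertips stand r.finger_overhang ahead of it and the grasp point (between the pads) lies 3 mm ahead of it (r.finger_overhang is the distance from the TCP to the fingertips, in m); z points along the fingers, y is the line along which they close (so a half turn about z gives the same grasp; the last joint's range is limited). The gripper opens to 85 mm and grips with 20 to 120 N. Pads are 22 mm wide; open, the fingers measure 114 mm over their backs; the gripper's body (76 mm by 85 mm) begins 54 mm behind the grasp point. The pads swing forward as they close: fully open they stand 13 mm farther back than shut.
Start: joints at [-1.234, 0.351, 1.652, -0, 1.139, -0.085], TCP at [0.225, -0.502, 0.253] pointing down, gripper open.
Joint ranges: [-2.75, 2.75], [-0.79, 2.1], [0.01, 2.65], [-1.57, 4.71], [0.07, 3.14], [-2.87, 2.87]. Speed limits (rad/s): [2.22, 2.22, 2.79, 3.14, 3.14, 3.14].

INTERFACE

Orientations are given as a unit quaternion [x, y, z, w].
In Python, from cell import r, optics gives the robot as it stands. The module is installed in compiled form; this text tells all that it offers. Calls block until the motion is done:
- r.move_to(position, orientation): joint-space move of the TCP to a pose.
- r.move_linear(position, rot=None, vel=0.15): straight line of the TCP; rot=None keeps the orientation; vel is the mean speed in m/s.
- r.set_joints(angles): joint-space move.
- r.set_gripper(opening, squeeze=None): opening from 0.0 (shut) to 1.0 (fully open); squeeze is the grip in N (None keeps the last); returns when the fingers have stopped.
- r.sleep(seconds).
- r.inverse_kinematics(position, orientation): joint angles nearest the present ones, or None.
- optics.get_image(name): name is "scene" or "top" or "wrist"; returns a dict with "pixels" (420x560x3 uint8, red, green, blue), "depth" (420x560 float32, m along the optical axis (not along the pixel's ray), 0 where there is no reading), "fx", "fy", "cx", "cy" (pixels), "camera_from_world" (4x4, takes a point from world to camera coordinates); the wrist camera has in their place "mount" (4x4, takes a point from camera to tool coordinates, whose origin is the TCP and whose axes are the flange's). Camera axes: x right, y down, z forward; pixel columns grow to the right and rows downward; lengths in m; the calibration is good to about 2 mm. A picture is of the moment at which its call begins: read the wrist's pose just before it.
A pose or a line that the arm cannot do raises r.PlanningError and nothing moves.
- r.hand_in(): hands the job in; it is judged then, once.
Readings, each from a call of its own:
- r.current_t(): time.
- r.current_q(): joint angles.
- r.current_qvel(): joint speeds.
- r.current_effort(): joint torques, N m.
- r.current_tool_pos(): TCP position.
- r.current_ee_rot(): TCP orientation.
- r.current_contact_force(): force on the tool from outside, world axes, zero at the start.
- r.current_torque(): the same for the moment, N m.
- r.current_opening(): opening from 0.0 (shut) to 1.0 (fully open).
- r.current_finger_force(): force on a finger pad.
Only numpy, scipy, OpenCV 4.12 (cv2) and the standard library are available. Lean on these libraries where they do the work, as an engineer would, in place of code of your own. Each camera call takes 0.05 s, during which the arm holds its last target. There are 200 camera calls.

TASK

With the hook rod, fetch the lidded basket of bottle stoppers out of its hangers deep in the narrow soak tank and stand it upright in the drain tray, then hang the rod back in its holder. How far the telescopic rod is drawn out is not known, so work gently by feel: never force the rod or the basket, do not drop the basket, do not touch it with the gripper, and leave the other things on the table as they are.

Things in the scene. Friction and masses are not known exactly. Their poses are not given: they have to be found in the camera images.
- soak_tank: Narrow upright sheet-steel soak tank, fixed and empty: 108 (x) x 92 (y) x 150 mm tall outside, open on top, walls 4 mm (inside 100 x 84). Origin: centre of its underside, z up; -x is the side with the drain cock. Inside each y wall is a J-slot hanger, 12 mm thick (60 mm free between the two), top 110 mm up. Two rub strips, 4 mm thick, run up the back (+x) wall, 2 mm behind the hanging basket.
- hanger_rest (a point): Where the basket's lug axis starts: x +16, y 0, z 64 mm in the tank's frame, same axes. The lugs lie in notches 5 mm deep; ahead (-x) of them runs a level lane, floor at z 65, 16 mm high, under a keeper covering x +7 to +30. So from rest the basket must rise 5 to 13 mm (9 is the middle), be drawn 16 mm to -x, and only then go up.
- hanger_exit (a point): Lug axis in the way out: x 0, y 0, z 69 mm in the tank's frame, same axes. An upward-open channel 14 mm wide in x (the lugs are 8), x -7 to +7. Lugs drawn along the lane to -x stop by feel on its front edge (lug axis then at x -3); then lift straight up.
- basket: Loose closed wire basket of stoppers, 56 (x) x 52 (y) mm, 0.2 to 0.4 kg. Origin: centre of its flat underside, z up. Flat hard lid 46 mm up; lugs of 8 mm out to y +/-40, axis 40 mm up. It starts hung in the tank, axes as the tank's, origin at x +16, y 0, z 24 mm there. It swings freely about its lugs, or on the hook. Over about 25 N bends it.
- basket_bar (a point): Middle of the basket's fixed bail, 71 mm above its underside, over the lid's centre; axes as the basket. A straight round bar of 6 mm along y, on two posts at y +/-21 mm (36 mm free between them); 22 mm free height between lid and bar.
- rod_grip (a point): Centre of the flat black handle of the loose hook rod (0.18 kg), which starts upright in its holder. Handle 24 (x) x 16 (y) x 60 mm tall: take it from above across y. z up along the rod. A collar, 30 (x) x 46 (y) mm, has its top 30 mm and its underside 36 mm below this point; a 12 mm tube goes on to 86 mm below it.
- rod_collar (a point): On the rod's axis at the collar's underside; axes as the handle. From the tube comes an 8 mm rod ending in a flat hook 18 mm wide, pointing to +x. Hook: foot 4 mm thick; throat from x +4 to +14; upturned tip x +14 to +18, ending 13 mm above the underside. Underside 69 to 104 mm below this point: drawn out by an unknown length; slips only over 35 N.
- rod_holder: Fixed upright steel holder for the rod, on a 100 x 90 mm foot. Origin: centre of its underside, z up. A rectangular pocket 48 (x) x 30 (y) mm inside, walls 4 mm, its rim 120 mm up, 116 mm deep. The rod hangs in it by its collar, which lies on the two long walls; the rod's x then points along the holder's x.
- holder_home (a point): Point on the holder's axis, 156 mm above its underside (36 mm above its rim), where the centre of the rod's handle is when the rod hangs in the holder. Axes as the holder.
- drain_tray: Fixed grey plastic drain tray, 150 (x) x 190 (y) mm outside, walls 4 mm thick and 16 mm tall. Origin: centre of its underside; its flat inner floor is 4 mm up.
- jar: Lidded glass jar, 56 mm wide, 85 mm tall; bystander. Origin: centre of its underside.
- green_bottle: Standing green bottle, 64 mm wide, 190 mm tall; bystander. Origin: centre of its underside.
- amber_bottle: Standing brown bottle, 60 mm wide, 170 mm tall; bystander. Origin: centre of its underside.
- can: Metal can, 66 mm wide, 100 mm tall; bystander. Origin: centre of its underside.
- rinse_cup: Mug, 72 mm wide, 85 mm tall; bystander. Origin: centre of its underside.
- bottle_brush: Bottle brush lying on the table, 230 mm long with its wire loop, bristles 34 mm thick; bystander. Origin: under the handle half of the bristles.
- scraper: Label scraper with a wooden handle, lying on the table; bystander. Origin: near its middle, on the table.
Mind the look-alikes: they are no part of the job. What is shaped like the rod_holder but purple or yellow is not meant.

How it is judged:
On the way, in this order (a step that is already met when the one before it is completed fails the run):
1. the basket has been lifted clear above the tank's rim, hanging on the rod (z of basket in the frame of soak_tank above 0.152 m and contact force between hook_rod and basket above 0.5 N and contact force between the fingers and hook_rod above 1 N), for 0.2 s.
2. the basket stands upright and still in the drain tray and the rod no longer bears on it (contact force between basket and drain_tray above 0.5 N and angle between basket's own z axis and vertical below 0.1 rad and contact force between hook_rod and basket below 0.1 N and linear speed of basket below 0.02 m/s), for 0.2 s.
At the end, for the whole second after the job is handed in: Basket upright (within 0.1 rad) and at rest on the drain tray's floor, its centre inside the walls (within 60 mm of the tray's centre in x, 80 in y). Rod hanging upright at rest in its holder, handle within 15 mm sideways and 6 mm in height of its home (x of basket in the frame of drain_tray between -0.06 and 0.06 m and y of basket in the frame of drain_tray between -0.08 and 0.08 m and z of basket in the frame of drain_tray below 0.009 m and angle between each of basket, rod_grip's own z axis and vertical below 0.1 rad and linear speed of each of basket, hook_rod below 0.02 m/s and horizontal distance between rod_grip and holder_home below 0.015 m and z of rod_grip in the frame of holder_home between -0.006 and 0.006 m); the robot touches nothing.
It fails at once if the rod presses or pulls on the basket with more than 25 N (contact force between hook_rod and basket above 25 N).
It fails at once if the basket or the rod is forced against the tank with more than 25 N (contact force between any of basket, hook_rod and soak_tank above 25 N).
It fails at once if the basket is dropped or pressed on the tray with more than 25 N (contact force between basket and drain_tray above 25 N).
It fails at once if the gripper or arm touches the basket (contact force between any of the fingers, the arm and basket above 0.5 N).
It fails at once if a bystander (jar, bottle, can, mug, brush, scraper) is shifted by more than 30 mm (distance of any of jar, green_bottle, amber_bottle, can, rinse_cup, bottle_brush, scraper from where it was at the start of the episode above 0.03 m).
It also fails if it takes over 69 s, if anything falls off the work surface, if the arm or the gripper's body presses on something with over 40 N, if the wrist force passes 120 N, or if a joint passes its speed limit or range.

## Working session

There is one attempt and no reset: what is moved stays moved. The work goes in short steps, each a Python script; the robot and the scene stay as the last script left them, time stands still between calls to the robot, and variables do not carry over. Pictures are saved under pics/ and viewed, at most 10 in all, crops included, and the job is handed in when it is done.

```bash
mkdir -p pics; cat > h.py <<'E'
import numpy as np, cv2
from cell import r, optics
def snap(n,f):
    im=optics.get_image(n); cv2.imwrite(f'pics/{f}.png',im['pixels'][:,:,::-1])
    np.savez(f'pics/{f}.npz',**{k:v for k,v in im.items()}); return im
def cloud(im,T=None):
    d=im['depth']; v,u=np.mgrid[:d.shape[0],:d.shape[1]]
    P=np.stack([(u-im['cx'])/im['fx']*d,(v-im['cy'])/im['fy']*d,d,np.ones_like(d)],-1)
    if T is None: T=np.linalg.inv(im['camera_from_world'])
    W=(P@T.T)[...,:3]; W[d==0]=np.nan; return W
E
python3 - <<'E'
from h import *
for n in('scene','top'):
    im=snap(n,n+'1'); print(np.linalg.inv(im['camera_from_world']).round(3), im['fx'])
print(r.current_t(), r.finger_overhang, r.current_ee_rot())
a=cv2.imread('pics/top1.png'); cv2.imwrite('pics/top1b.png',cv2.resize(a,(800,600)))
E
```

```text
[[ 0.53   0.609 -0.59   1.386]
 [ 0.848 -0.376  0.374 -0.505]
 [ 0.006 -0.698 -0.716  1.096]
 [ 0.     0.     0.     1.   ]] 429.39314164871723
[[ 0.023 -0.998  0.064  0.496]
 [-0.999 -0.025 -0.028  0.021]
 [ 0.029 -0.063 -0.998  1.266]
 [ 0.     0.     0.     1.   ]] 422.40549004852386
0.1 0.022 [ 9.77843555e-01  2.09336308e-01 -9.17137835e-05 -5.32475924e-04]
```

View pics/scene1.png

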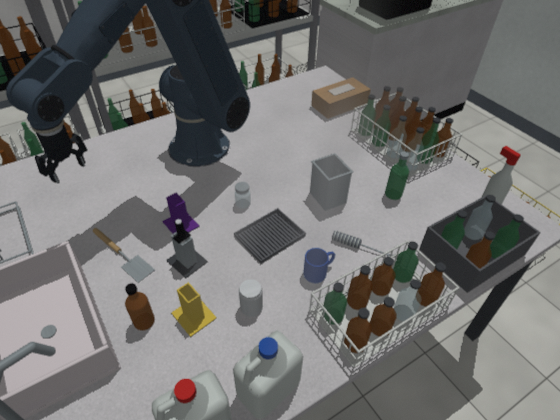

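View pics/top1b.png

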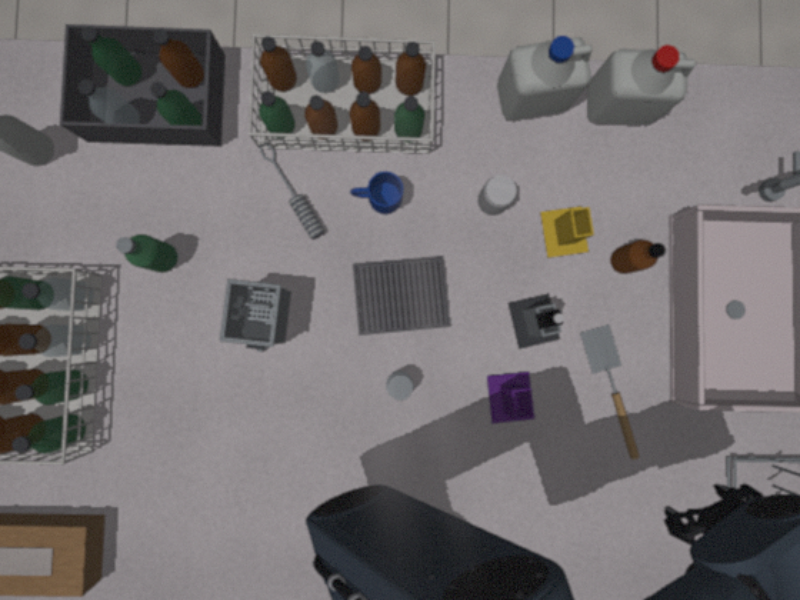

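The scene picture shows the grey holder with the black rod at about (184,250). The top picture (800x600) shows the tank at (255,312), the tray at (402,295), the holder at (540,318) and the drain cock just below the tank at (255,346). I'll measure these with depth.

```bash
cat >> h.py <<'E'
def rect(W,box,zlo,zhi):
    m=(W[...,0]>box[0])&(W[...,0]<box[1])&(W[...,1]>box[2])&(W[...,1]<box[3])&(W[...,2]>zlo)&(W[...,2]<zhi)
    p=W[m]; (c,s,a)=cv2.minAreaRect((p[:,:2]*1000).astype(np.float32)); return len(p),np.round(c,1),np.round(s,1),round(a,1),np.median(p[:,2]).round(4)
E
python3 - <<'E'
from h import *
im=dict(np.load('pics/top1.npz')); W=cloud(im)
f=lambda u,v:W[int(v*.7),int(u*.7)].round(3)
for n,u,v in(('tank',240,300),('rim',222,340),('tray',402,295),('rod',548,318),('hold foot',520,335),('table',320,400)): print(n,f(u,v))
t=f(240,300);b=f(402,295);h=f(548,318)
print('rim',rect(W,(t[0]-.12,t[0]+.12,t[1]-.12,t[1]+.12),.14,.165))
print('tray',rect(W,(b[0]-.15,b[0]+.15,b[1]-.13,b[1]+.13),.008,.03))
print('foot',rect(W,(h[0]-.09,h[0]+.07,h[1]-.08,h[1]+.08),.004,.02))
print('handle',rect(W,(h[0]-.07,h[0]+.07,h[1]-.07,h[1]+.07),.165,.2))
print('holder rim',rect(W,(h[0]-.07,h[0]+.07,h[1]-.07,h[1]+.07),.10,.14))
print(optics.get_image('wrist')['mount'].round(3))
E
```

```text
tank [0.549 0.305 0.088]
rim [0.475 0.321 0.151]
tray [ 0.573 -0.01   0.002]
rod [ 0.528 -0.281  0.141]
hold foot [ 0.495 -0.261  0.004]
table [ 0.349  0.153 -0.001]
rim (505, array([523.8, 271.7]), array([101.4, 115.7]), 84.9, np.float64(0.1486))
tray (396, array([570.9,  -8.6]), array([150.5, 189.7]), 6.8, np.float64(0.014))
foot (393, array([ 514.8, -282.9]), array([158.7, 145.7]), 88.7, np.float64(0.0059))
handle (77, array([ 525.7, -288.9]), array([23.6, 16.9]), 16.4, np.float64(0.1856))
holder rim (196, array([ 523.9, -288.9]), array([56.3, 44.9]), 12.4, np.float64(0.1215))
[[ 0.001 -0.945 -0.327  0.084]
 [ 1.     0.     0.001  0.   ]
 [-0.001 -0.327  0.945 -0.121]
 [ 0.     0.     0.     1.   ]]
```

```bash
cat >> h.py <<'E'
from scipy.spatial.transform import Rotation as Ro
def down(yaw): # tool x at yaw, z down
    c,s=np.cos(yaw),np.sin(yaw); return Ro.from_matrix(np.array([[c,s,0],[s,-c,0],[0,0,-1.]])).as_quat()
M=np.array([[0,-.945,-.327,.084],[1,0,0,0],[0,-.327,.945,-.121],[0,0,0,1]])
def look(xy,z,name):
    for yaw in np.radians([0,180,90,-90,45,-45,135,-135]):
        c,s=np.cos(yaw),np.sin(yaw)
        Rc=np.array([[s,-c,0],[-c,-s,0],[0,0,-1.]])  # cam y(down)= -(c,s), z down
        U,_,V=np.linalg.svd(M[:3,:3]); R=Rc@(U@V).T
        p=np.array([*xy,z])-R@M[:3,3]; q=Ro.from_matrix(R).as_quat()
        j=r.inverse_kinematics(p,q)
        if j is None: continue
        try: r.move_to(p,q)
        except r.PlanningError: continue
        break
    else: raise SystemExit('no look pose')
    T=np.eye(4); T[:3,:3]=Ro.from_quat(r.current_ee_rot()).as_matrix(); T[:3,3]=r.current_tool_pos()
    im=snap('wrist',name); W=cloud(im,T@im['mount']); np.save(f'pics/{name}.npy',W); print(name,np.degrees(yaw),p.round(3),r.current_t()); return W
E
python3 - <<'E'
from h import *
W=look((.525,-.289),.46,'hold')
print('foot',rect(W,(.43,.62,-.38,-.2),.003,.02))
print('handle',rect(W,(.45,.6,-.36,-.22),.175,.2))
print('rim',rect(W,(.45,.6,-.36,-.22),.112,.123))
print('collar',rect(W,(.45,.6,-.36,-.22),.123,.132))
W=look((.524,.272),.45,'tank')
print('rim',rect(W,(.42,.62,.16,.38),.144,.156))
print('hanger',rect(W,(.42,.62,.16,.38),.104,.116))
print('bar',rect(W,(.42,.62,.16,.38),.09,.1))
print('lid',rect(W,(.42,.62,.16,.38),.066,.074))
a=np.hstack([cv2.resize(cv2.imread(f'pics/{n}.png')[:,80:480],(400,420)) for n in('hold','tank')]); cv2.imwrite('pics/w1.png',a)
E
```

```text
hold 0.0 [ 0.485 -0.289  0.318] 1.4917
foot (2143, array([ 529.4, -296.7]), array([158.1, 119.6]), 25.3, np.float64(0.006))
handle (440, array([ 528.4, -288.9]), array([23.8, 16.6]), 14.1, np.float64(0.1895))
rim (384, array([ 526.9, -289.7]), array([55.9, 37.9]), 14.5, np.float64(0.12))
collar (659, array([ 528.4, -289.1]), array([29.9, 46. ]), 13.4, np.float64(0.126))
tank 0.0 [0.484 0.272 0.308] 3.5583
rim (3335, array([526.4, 271.7]), array([ 99.9, 116. ]), 85.1, np.float64(0.15))
hanger (772, array([526.4, 271.7]), array([ 84.4, 100.5]), 85.1, np.float64(0.11))
bar (559, array([526.4, 271.6]), array([ 84.3, 100.5]), 85.1, np.float64(0.0965))
lid (1990, array([526.4, 271.6]), array([ 84.3, 100.5]), 85.2, np.float64(0.07))
```

View pics/w1.png

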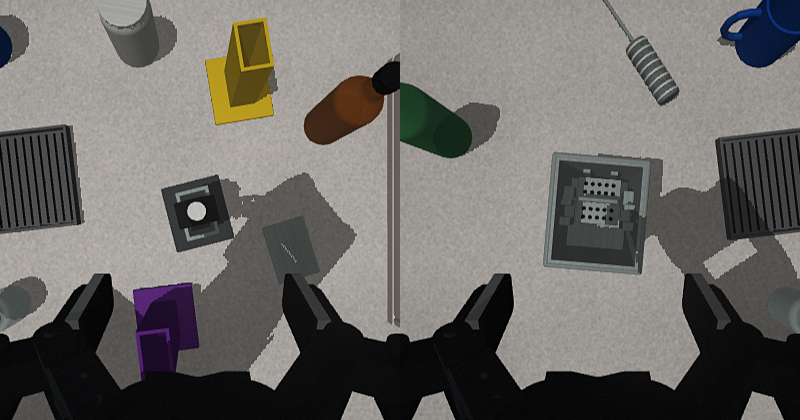

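The left half shows the holder with the rod (pocket gaps at its upper and lower ends). The right half shows the tank with the basket against the upper (+x) wall. The rims and heights match the specs. Next is which way the hook points: through the gaps at the ends of the collar, its tip should be visible in the depth.

```bash
python3 - <<'E'
from h import *
W=np.load('pics/hold.npy')
a=np.radians(14.2); d=W-np.array([.5275,-.2893,0]); x=d[...,0]*np.cos(a)+d[...,1]*np.sin(a); y=-d[...,0]*np.sin(a)+d[...,1]*np.cos(a)
m=(abs(x)<.024)&(abs(x)>.0135)&(abs(y)<.015)&(W[...,2]<.115)
for s in(1,-1):
    k=m&(x*s>0); print(s,k.sum(),np.c_[x[k],y[k],W[k][:,2]][::4].round(3).tolist())
im=cv2.imread('pics/hold.png')[165:260,230:330]; cv2.imwrite('pics/c.png',cv2.resize(im,(500,475),interpolation=2))
W=np.load('pics/tank.npy'); a=np.radians(-4.9); d=W-np.array([.5264,.2717,0]); x=d[...,0]*np.cos(a)+d[...,1]*np.sin(a); y=-d[...,0]*np.sin(a)+d[...,1]*np.cos(a)
m=(abs(y)<.018)&(abs(x-.016)<.02)&(W[...,2]>.088)&(W[...,2]<.104)
print('bar',np.median(x[m]),x[m].min(),x[m].max(),W[m][:,2].max())
m=(abs(y)<.04)&(abs(x-.01)<.04)&(W[...,2]>.066)&(W[...,2]<.074); print('lid',x[m].min(),x[m].max(),y[m].min(),y[m].max())
W=cloud(dict(np.load('pics/top1.npz')))
for n,c in dict(green=(150,252),can=(500,192),mug=(385,192),jar=(402,382),brush=(308,215)).items(): print(n,W[int(c[1]*.7),int(c[0]*.7)].round(3))
print(r.current_q().round(2))
E
```

```text
1 140 [[0.023, -0.011, 0.114], [0.023, -0.007, 0.11], [0.023, -0.013, 0.092], [0.023, -0.004, 0.107], [0.023, -0.009, 0.089], [0.023, -0.014, 0.069], [0.023, -0.0, 0.103], [0.023, -0.005, 0.086], [0.023, -0.01, 0.066], [0.023, 0.008, 0.115], [0.023, 0.004, 0.098], [0.023, -0.001, 0.08], [0.023, -0.006, 0.059], [0.023, -0.012, 0.037], [0.023, 0.011, 0.107], [0.023, 0.006, 0.089], [0.023, 0.002, 0.072], [0.023, -0.003, 0.051], [0.023, -0.009, 0.026], [0.023, 0.015, 0.102], [0.023, 0.01, 0.085], [0.023, 0.006, 0.067], [0.023, 0.001, 0.046], [0.023, -0.005, 0.022], [0.023, -0.011, 0.007], [0.023, 0.013, 0.078], [0.023, 0.009, 0.058], [0.023, 0.004, 0.035], [0.023, -0.002, 0.009], [0.022, 0.015, 0.083], [0.023, 0.011, 0.041], [0.023, 0.006, 0.018], [0.02, 0.015, 0.09], [0.023, 0.012, 0.018], [0.019, 0.015, 0.098]]
-1 94 [[-0.019, -0.014, 0.007], [-0.019, -0.011, 0.004], [-0.019, -0.002, 0.006], [-0.02, -0.008, 0.007], [-0.022, -0.014, 0.006], [-0.019, 0.001, 0.006], [-0.021, -0.004, 0.005], [-0.022, -0.01, 0.007], [-0.018, 0.012, 0.007], [-0.02, 0.006, 0.006], [-0.021, 0.0, 0.006], [-0.023, -0.006, 0.007], [-0.015, 0.015, 0.096], [-0.02, 0.012, 0.007], [-0.021, 0.007, 0.005], [-0.023, 0.001, 0.006], [-0.016, 0.015, 0.102], [-0.021, 0.013, 0.007], [-0.023, 0.007, 0.006], [-0.017, 0.015, 0.11], [-0.023, 0.013, 0.007], [-0.019, 0.015, 0.09], [-0.022, 0.015, 0.066], [-0.022, 0.015, 0.11]]
bar 0.01596422014586151 0.01305142199446032 0.018998046319182477 0.09952614187768366
lid -0.015360212611418629 0.04999923310941975 -0.03994057709664142 0.03964429630640727
green [0.634 0.467 0.127]
can [ 0.773 -0.196  0.104]
mug [0.79  0.031 0.005]
jar [ 0.398 -0.012  0.087]
brush [0.731 0.189 0.029]
[ 0.49  0.19  1.76 -0.2   0.91  2.17]
```

View pics/c.png

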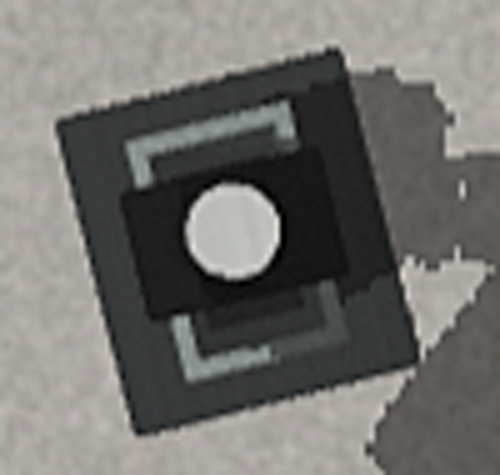

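No hook tip shows in either gap, so I'll check its direction and length in the scene depth once the rod is out. Now I'll grasp it.

```bash
python3 - <<'E'
from h import *
q=down(np.radians(14.2)); H=np.array([.528,-.289])
print(r.inverse_kinematics([*H,.165],q))
r.move_to([*H,.26],q); r.set_gripper(.6)
r.move_linear([*H,.165],vel=.12); r.set_gripper(0,squeeze=80)
print('grip',r.current_opening(),r.current_finger_force(),r.current_contact_force().round(2))
for z in(.17,.2,.25,.31):
    r.move_linear([*H,z],vel=.1); print(z,r.current_contact_force().round(2))
r.move_to([.47,-.16,.31],down(np.radians(-4.9)))
r.sleep(.3); print(r.current_contact_force().round(2), r.current_t())
T=np.eye(4); T[:3,:3]=Ro.from_quat(r.current_ee_rot()).as_matrix(); T[:3,3]=r.current_tool_pos()
im=snap('wrist','rodw'); Ww=cloud(im,T@im['mount']); im=snap('scene','rod'); W=cloud(im)
a=np.radians(-4.9)
for n,W in(('scene',W),('wrist',Ww)):
    d=W-T[:3,3]; x=d[...,0]*np.cos(a)+d[...,1]*np.sin(a); y=-d[...,0]*np.sin(a)+d[...,1]*np.cos(a)
    m=(abs(x)<.03)&(abs(y)<.03)&(d[...,2]<-.05)&(W[...,2]>.05); P=np.c_[x[m],y[m],d[m][:,2]]
    print(n,len(P)); 
    for z in np.arange(-.17,-.03,.006):
        k=P[(P[:,2]>z)&(P[:,2]<=z+.006)]
        if len(k): print(z.round(3),len(k),k[:,0].min().round(3),k[:,0].max().round(3),k[:,1].min().round(3),k[:,1].max().round(3),k[:,2].min().round(4))
c=W
v=im['camera_from_world']@np.array([.47,-.16,.22,1]); u=int(im['fx']*v[0]/v[2]+im['cx']); w=int(im['fy']*v[1]/v[2]+im['cy']); print(u,w)
cv2.imwrite('pics/rodc.png',cv2.resize(cv2.imread('pics/rod.png')[max(w-60,0):w+60,max(u-70,0):u+70],(700,600),interpolation=2))
E
```

```text
[-5.78135346e-01  5.42612709e-01  1.59124705e+00 -4.44089210e-16
  1.00773289e+00  7.44824227e-01]
grip 0.17481403172419563 77.9023790359497 [-1.66  0.05  4.66]
0.17 [-0.01 -0.15 -1.96]
0.2 [ 0.28  0.14 -2.08]
0.25 [ 0.13 -0.04 -2.36]
0.31 [ 0.09 -0.62 -0.98]
[ 0.45 -0.68 -1.77] 10.4
scene 106
-0.128 5 0.002 0.02 -0.007 0.007 -0.1231
-0.122 18 0.003 0.021 -0.009 0.009 -0.1214
-0.116 17 -0.001 0.022 -0.009 0.009 -0.116
-0.11 9 -0.001 0.006 -0.008 0.008 -0.1099
-0.104 8 -0.0 0.007 -0.008 0.009 -0.1039
-0.098 6 0.003 0.01 -0.006 0.006 -0.0972
-0.092 6 0.004 0.01 -0.003 0.007 -0.0911
-0.086 10 -0.0 0.01 -0.007 0.003 -0.0853
-0.08 5 0.003 0.007 -0.004 0.005 -0.0783
-0.074 8 -0.0 0.009 -0.004 0.006 -0.0738
-0.068 6 0.003 0.006 -0.007 0.004 -0.0676
-0.062 4 0.003 0.006 -0.005 0.004 -0.061
-0.056 4 0.005 0.008 -0.006 0.003 -0.056
wrist 835
-0.128 6 0.008 0.018 -0.007 0.002 -0.123
-0.122 241 0.004 0.018 -0.009 0.008 -0.122
-0.116 199 0.004 0.019 -0.009 0.009 -0.116
-0.11 53 0.002 0.005 -0.009 0.009 -0.1098
-0.104 51 0.0 0.005 -0.009 0.009 -0.1039
-0.098 37 0.002 0.008 -0.007 0.006 -0.0976
-0.092 89 -0.002 0.008 -0.007 0.007 -0.0919
-0.086 48 -0.001 0.007 -0.006 0.007 -0.0859
-0.08 52 0.002 0.007 -0.006 0.006 -0.0799
-0.074 47 0.004 0.007 -0.005 0.005 -0.0738
-0.068 12 0.006 0.007 -0.003 0.003 -0.0678
208 185
```

View pics/rodc.png

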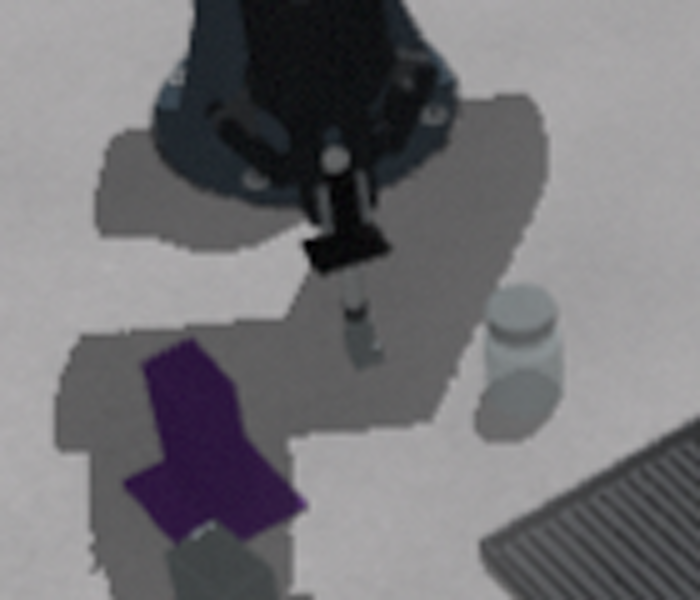

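The hook points to tool +x (tip at x 18–19 mm), with its underside about 124 mm below the TCP. I'll confirm this by a gentle touch on the table.

```bash
cat >> h.py <<'E'
def F(n=4):
    a=[]
    for _ in range(n): a.append(r.current_contact_force()); r.sleep(.01)
    return np.mean(a,0)
def feel(d,dist,thr,step=.0005,vel=.02,f0=None):
    """step along d until the force opposing d exceeds thr"""
    d=np.array(d,float); p=np.array(r.current_tool_pos()); f0=F(6) if f0 is None else f0; s=0
    while s<dist-1e-9:
        s+=step; r.move_linear(p+d*s,vel=vel); f=-(F()-f0)@d
        if f>thr: return s,f
    return s,f
E
python3 - <<'E'
from h import *
q=down(np.radians(-4.9))
p=[.47,-.16]
r.move_linear([*p,.133],q,vel=.15); r.sleep(.2); f0=F(10); print(f0.round(2))
print(feel([0,0,-1],.016,3,f0=f0), r.current_tool_pos().round(4), (F()-f0).round(2))
r.move_linear([*p,.31],vel=.2); r.sleep(.2); print(F(8).round(2), r.current_t())
E
```

```text
[ 0.08  0.1  -1.89]
(0.009000000000000005, np.float64(5.072749325294449)) [ 0.4703 -0.1601  0.1245] [-1.07  0.7   5.32]
[ 0.1  -0.16 -1.58] 18.5917
```

Touch gives an underside 124.6 mm below the TCP. Now I'll hook the bar and lift it off the notches, with force limits.

```bash
cat >> h.py <<'E'
A=np.radians(-4.9); EX=np.array([np.cos(A),np.sin(A),0]); TC=np.array([.5264,.2717,0]); L=.1246
def tk(x,zu): return TC+EX*x+[0,0,zu+L]   # rod axis x in tank frame, hook underside height zu
def where():
    d=np.array(r.current_tool_pos())-TC; return [round(1000*float(v),1) for v in (d@EX, -d[0]*np.sin(A)+d[1]*np.cos(A), d[2]-L)]
E
python3 - <<'E'
from h import *
q=down(A)
r.move_linear(tk(-.010,.185),q,vel=.25); r.move_linear(tk(-.010,.092),vel=.12); r.sleep(.15); f0=F(10); print(f0.round(2),where(),r.current_t())
s=feel([0,0,-1],.0175,2,step=.0025,vel=.05,f0=f0); print('down',s,where())
if s[1]<2:
    r.sleep(.1);f0=F(8); s=feel(EX,.0165,2,step=.0015,vel=.04,f0=f0); print('in',s,where(),(F()-f0).round(2))
    if s[1]<2:
        s=feel([0,0,1],.022,1.5,step=.001,vel=.03,f0=f0); print('up',s,where(),(F()-f0).round(2))
print(r.current_t())
E
```

```text
[-0.11  0.03 -1.81] [-9.8, 0.1, 92.6] 21.6417
down (0.0175, np.float64(-0.44921354528282254)) [-9.9, 0.1, 75.0]
in (0.016499999999999997, np.float64(0.2174312171916312)) [6.7, 0.1, 75.1] [-0.2 -0.5 -0.5]
up (0.014000000000000005, np.float64(2.546841948223713)) [6.6, 0.1, 89.0] [ 0.19  0.34 -2.16]
30.9417
```

Contact came where expected (88 mm). Next: raise 9 mm and draw to -x until the stop is felt.

```bash
python3 - <<'E'
from h import *
s=feel([0,0,1],.0085,6,step=.0028,vel=.03,f0=np.array([0,0,-1.8])); print('up',s,where())
r.sleep(.2); f0=F(10); print(f0.round(2))
if s[1]<6:
    p=np.array(r.current_tool_pos()); r.move_linear(p-EX*.011,vel=.04); f=F(); print('draw',(f-f0).round(2),where())
    s=feel(-EX,.011,1.8,step=.001,vel=.03,f0=f0); print('stop',s,where(),(F()-f0).round(2))
print(r.current_t())
E
```

```text
up (0.0112, np.float64(2.729189864336745)) [6.7, 0.1, 100.3]
[ 0.01  0.04 -4.23]
draw [-0.57  0.16 -0.17] [-4.5, 0.1, 100.2]
stop (0.011000000000000003, np.float64(0.3387976271011573)) [-15.5, 0.1, 100.3] [ 0.07  0.31 -0.4 ]
35.9667
```

No stop was felt by axis -15.5, where it should come at about -14. I'll take a look before lifting.

```bash
python3 - <<'E'
from h import *
T=np.eye(4); T[:3,:3]=Ro.from_quat(r.current_ee_rot()).as_matrix(); T[:3,3]=r.current_tool_pos()
im=snap('wrist','draw'); W=cloud(im,T@im['mount']); d=W-TC; x=d[...,0]*np.cos(A)+d[...,1]*np.sin(A); y=-d[...,0]*np.sin(A)+d[...,1]*np.cos(A)
z=W[...,2]
def q(n,m): 
    print(n,m.sum(),*[np.percentile(v[m],[2,50,98]).round(4) for v in(x,y,z)] if m.sum() else '')
q('rim',(z>.147)&(z<.153)&(abs(x)<.06)&(abs(y)<.05))
q('bar',(z>.098)&(z<.118)&(abs(abs(y)-.015)<.005)&(abs(x)<.04))
q('lid',(z>.07)&(z<.09)&(abs(y)<.022)&(abs(x)<.045))
for sgn in(1,-1): q('lug',(z>.066)&(z<.086)&(abs(y*sgn-.034)<.005)&(abs(x)<.02))
cv2.imwrite('pics/draw2.png',cv2.resize(cv2.imread('pics/draw.png')[120:400,100:460],(771,600),interpolation=2))
E
```

```text
rim 5786 [-0.0544  0.0301  0.0577] [-0.049 -0.     0.049] [0.1477 0.15   0.1515]
bar 185 [-0.0086 -0.0053 -0.0031] [-0.0197 -0.0107  0.0198] [0.0993 0.1094 0.111 ]
lid 2026 [-0.0299  0.0076  0.0249] [-0.0212  0.      0.0212] [0.0788 0.0835 0.0861]
lug 133 [-0.0146 -0.0044  0.0172] [0.0294 0.032  0.0386] [0.0662 0.08   0.0857]
lug 136 [-0.0153 -0.0044  0.0177] [-0.0387 -0.0318 -0.0293] [0.0666 0.0802 0.0848]
```

View pics/draw2.png

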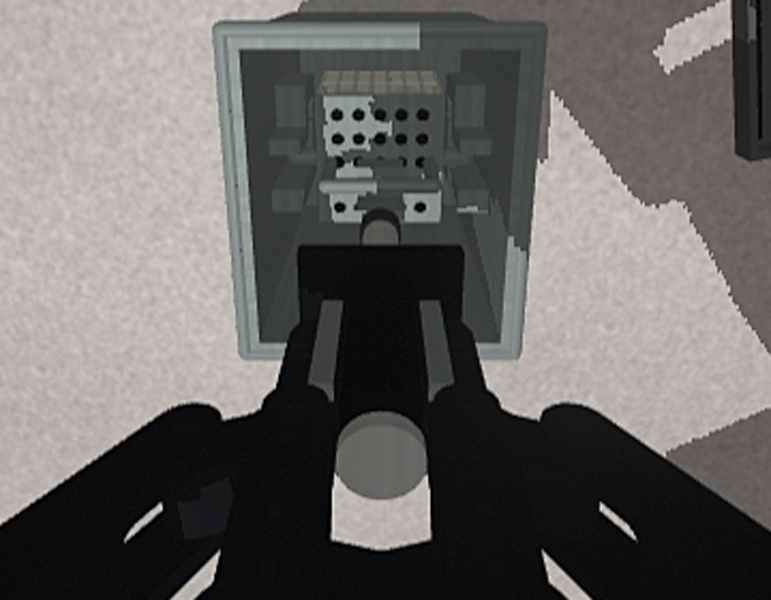

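The picture shows the lugs in the channel mouth (rows 155–195). The bar is at x ≈ -5.7 with the basket slightly tilted, so the front stop has been reached. I'll ease back 5 mm and lift.

```bash
python3 - <<'E'
from h import *
r.move_linear(np.array(r.current_tool_pos())+EX*.005,vel=.03); r.sleep(.2)
f0=F(10); print(f0.round(2),where())
s=feel([0,0,1],.012,3,step=.003,vel=.03,f0=f0); print('up',s,where(),(F()-f0).round(2))
if s[1]<3:
    s=feel([0,0,1],.04,4,step=.008,vel=.06,f0=f0); print('up2',s,where(),(F()-f0).round(2))
    if s[1]<4:
        s=feel([0,0,1],.1,5,step=.02,vel=.1,f0=f0); print('up3',s,where(),(F()-f0).round(2))
print(r.current_t())
E
```

```text
[-0.09 -0.07 -4.19] [-10.5, 0.1, 100.3]
up (0.012, np.float64(-0.0036098028818010164)) [-10.5, 0.1, 112.4] [-0.09 -0.25 -0.38]
up2 (0.04, np.float64(0.14835518920781254)) [-10.4, 0.2, 152.6] [-0.18  0.42 -0.04]
up3 (0.1, np.float64(0.06451911347933681)) [-10.6, 0.1, 251.9] [-0.03 -0.44 -0.31]
41.35
```

```bash
python3 - <<'E'
from h import *
B=np.array([.571,-.0086,0])-EX*.0095
r.move_linear(B+[0,0,.252+L],vel=.13); print(r.current_t(),F().round(2))
r.move_linear(B+[0,0,.077+L],vel=.12); r.sleep(.5); f0=F(10); print(r.current_t(),f0.round(2))
s=feel([0,0,-1],.013,1.5,step=.0012,vel=.02,f0=f0); print('touch',s,where()[2])
if s[1]>1.5:
    r.sleep(.15); p=np.array(r.current_tool_pos()); p[2]=.0555+L; r.move_linear(p,vel=.03); print('low',F().round(2),where()[2])
print(r.current_t())
snap('scene','tray')
T=np.eye(4); T[:3,:3]=Ro.from_quat(r.current_ee_rot()).as_matrix(); T[:3,3]=r.current_tool_pos()
im=snap('wrist','trayw'); W=cloud(im,T@im['mount']); c=B+EX*.0095; d=W-c; x=d@EX; y=-d[...,0]*np.sin(A)+d[...,1]*np.cos(A); z=W[...,2]
m=(abs(x-.012)<.022)&(abs(y)<.019)&(z>.04)&(z<.056); P=np.c_[x[m],y[m],np.ones(m.sum())]; print('lid plane',np.linalg.lstsq(P,z[m],rcond=None)[0].round(4))
m=(abs(x)<.03)&(abs(abs(y)-.015)<.005)&(z>.07)&(z<.083); print('bar x',np.percentile(x[m],[2,98]).round(4),z[m].max().round(4))
E
```

```text
43.6833 [-0.11 -0.3  -4.79]
45.9083 [ 0.03 -0.14 -4.14]
touch (0.0096, np.float64(2.335400476715638)) 67.6
low [-0.08 -0.09 -1.9 ] 55.5
48.9083
lid plane [-0.0152 -0.0011  0.0502]
bar x [-0.0026  0.0031] 0.0794
```

The basket stands level (lid plane at z 0.050, bar centred). Now unhook, return the rod, and feel the collar down.

```bash
python3 - <<'E'
from h import *
f0=F(8); s=feel(-EX,.026,2,step=.0065,vel=.06,f0=f0); print('out',s)
if s[1]<2:
    p=np.array(r.current_tool_pos()); s=feel([0,0,1],.03,2,step=.015,vel=.08,f0=f0); print('up',s)
    if s[1]<2:
        p=np.array(r.current_tool_pos()); p[2]=.31; r.move_linear(p,vel=.2)
        H=[.528,-.289]; r.move_linear([*H,.31],down(np.radians(14.2)),vel=.22); print(r.current_t())
        r.move_linear([*H,.24],vel=.12); r.sleep(.1); f0=F(8)
        s=feel([0,0,-1],.068,4,step=.017,vel=.1,f0=f0); print('in',s,f0.round(2))
        if s[1]<4:
            s=feel([0,0,-1],.012,2,step=.001,vel=.03,f0=f0); print('seat',s,r.current_tool_pos().round(4),(F()-f0).round(2))
print(r.current_t())
E
```

```text
out (0.026, np.float64(0.5230729991935558))
up (0.03, np.float64(0.2502742785891836))
53.0833
in (0.068, np.float64(0.24818991351905728)) [-0.02 -0.18 -1.65]
seat (0.008, np.float64(7.312858430103452)) [ 0.5284 -0.2892  0.1656] [-1.82  1.46  7.11]
57.675
```

Seated at TCP z 0.1656, as expected. Release, retract and check.

```bash
python3 - <<'E'
from h import *
r.set_gripper(.6); p=np.array(r.current_tool_pos()); p[2]=.26; r.move_linear(p,vel=.15); r.sleep(.3)
W=cloud(snap('scene','end')); 
T=np.eye(4); T[:3,:3]=Ro.from_quat(r.current_ee_rot()).as_matrix(); T[:3,3]=r.current_tool_pos()
im=snap('wrist','endw'); Ww=cloud(im,T@im['mount'])
for n,w in(('scene',W),('wrist',Ww)):
    m=(abs(w[...,0]-.528)<.03)&(abs(w[...,1]+.289)<.03)&(w[...,2]>.178)&(w[...,2]<.2)
    print(n,m.sum(),np.nanmedian(w[m],0).round(4))
m=(abs(W[...,0]-.571)<.03)&(abs(W[...,1]+.009)<.03)&(W[...,2]>.03); print('basket',m.sum(),np.median(W[m],0).round(3),W[m][:,2].max())
print(r.current_t(),r.current_contact_force().round(2))
E
```

```text
scene 48 [ 0.535  -0.2896  0.1867]
wrist 748 [ 0.5324 -0.2889  0.1893]
basket 266 [ 0.577 -0.012  0.05 ] 0.08018371864310647
59.2917 [0.43 0.56 0.01]
```

```bash
python3 -c "
from cell import r
print(r.hand_in())"
```

```text
the job is handed in; nothing more can be done
None
```

The basket stands upright in the drain tray, the rod hangs back in its holder, and I handed the job in at about 59 s on the robot's clock; the hand-in call returned no verdict.

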